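Shut and lock the coffee sample box

TASK

The lid of the steel coffee sample box stands part open. Push the lid fully shut with your fingertips, then set your fingertips in the slot of its round turn fastener and turn it a quarter turn clockwise to its stop, so that the lid is locked. Do not swing the lid wide open, and leave the bowls, tray and glass where they are.

Things in the scene. Friction and masses are not known exactly. Their poses are not given: they have to be found in the camera images.
- sample_box: Open steel box fixed to the table, 200 mm (its x) by 240 mm (its y), 90 mm high. Origin: centre of its underside, on the table. Its x points from the front wall to the hinge wall, away from the robot; z up. The hinge line is parallel to y at x = +100 mm, z = 90 mm. A catch inside the front wall stops the fastener if the lid is just ajar, and the lid if the fastener was turned first.
- lid (a joint): Angle of the aluminium lid, rad: 0 is shut and flat (a stop; top face 96 mm above the table), growing as the free front edge rises; starts 0.3 to 0.65. The hinge is stiff: the lid stays where it is left and takes 2 to 6 N pushed down near its front edge. Lid 6 mm thick, 248 mm wide; front edge 204 mm, underside 0 mm from the hinge line.
- lid_push (a point): Point on the lid's top face, midway across and 185 mm from the hinge line (19 mm in from the front edge), on the bare strip in front of the fastener: a good place to push. It rides with the lid; its x axis lies in the lid towards the hinge, z is the lid's outward normal.
- fastener (a joint): Angle of the turn fastener, rad, clockwise seen from outside the lid: 0 is open (slot front to back, along the box's x), 1.571 is locked (hard stop; slot across the box, in line with the two small dark marks on the lid beside the fastener). Starts 0 to 0.3. Turning takes about 0.1 N m; it stays where it is left.
- slot_center (a point): Centre of the slot's floor; x along the slot, z out of the lid and along the turning axis. Rides with lid and fastener; lid shut: 101 mm above the table, 115 mm from the hinge line, midway across. The fastener is a 90 mm disc, 5 mm thick, with two black half-moon lobes 18 mm high; the slot between them is 34 mm wide, 18 mm deep, 90 mm long, open at both ends and the top.
- slot_lining: The two steel plates (81 mm long, 18 mm high) that line the slot's side walls, fixed in the fastener; origin at the slot's centre on its floor, x along the slot. Fingertips in the slot push on these.
- bowl_a: Empty steel cupping bowl, 84 mm across the rim, 52 mm high, loose; origin under its centre. Leave alone.
- bowl_b: A second bowl of the same kind. Leave alone.
- sample_tray: Empty blue plastic tray 110 by 180 by 30 mm, loose; origin under its centre. Leave alone.
- glass: Empty drinking glass, 72 mm across, 95 mm high, loose; origin under its centre. Leave alone.

How it is judged (in metres and radians):
On the way, in this order (a step that is already met when the one before it is completed fails the run):
1. the lid is shut (within 0.03 rad) with the fastener still open (below 0.6 rad) (value of joint lid below 0.03 rad and value of joint fastener below 0.6 rad), for 0.1 s.
2. the fingers, pushing on the walls of the slot, turn the fastener past half way with the lid shut (contact force between the fingers and slot_lining above 0.2 N and value of joint fastener above 0.7 rad and value of joint lid below 0.03 rad), for 0.05 s.
At the end, for the whole second after the job is handed in: The lid is shut (within 0.03 rad), the fastener is turned to its locked stop (1.4 rad or more of 1.571) and at rest, and the bowls, tray and glass are within 30 mm of where they stood (value of joint lid below 0.03 rad and value of joint fastener above 1.4 rad and velocity of joint fastener between -0.05 and 0.05 rad/s and distance of each of bowl_a, bowl_b, sample_tray, glass from where it was at the start of the episode below 0.03 m); the robot touches nothing.
It fails at once if the lid is swung wide open (past 0.8 rad) (value of joint lid above 0.8 rad).
It fails at once if a bowl, the tray or the glass is moved or lifted by more than 30 mm (distance of any of bowl_a, bowl_b, sample_tray, glass from where it was at the start of the episode above 0.03 m).
It also fails if it takes over 53 s, if anything falls off the work surface, if the arm or the gripper's body presses on something with over 40 N, if the wrist force passes 120 N, or if a joint passes its speed limit or range.

ROBOT

A 7-joint arm with a two-finger parallel gripper is mounted at the origin on the work surface. World frame = base frame: x ahead of the robot, y to its left, z up, the work surface at z = 0. Lengths are in m, angles in degrees, forces in N, time in s.
With the tool pointing down it reaches from about 0.375 to 0.925 m from the base axis. Payload 3.1 kg.
Tool frame: the origin (TCP) lies on the centre line of the jaws, within the pads' length; the fingertips stand 14 mm ahead of it and the grasp point (between the pads) lies 5 mm behind it; z points along the fingers, y is the direction in which the jaws open and shut (so a half turn about z gives the same grasp; the last joint's range is limited). The gripper opens to 85 mm and grips with 20 to 120 N. Pads are 22 mm wide; open, the fingers measure 114 mm over their backs; the gripper's body (76 mm by 85 mm) begins 54 mm behind the grasp point. The pads swing forward as they close: fully open they stand 13 mm farther back than shut.
Start: joints at [-81.406, 21.939, 2.515, 91.553, -1.026, 66.532, -2.859], TCP at [0.159, 0.63, 0.245] pointing down, gripper open.
Joint ranges: [-149.38, 149.38], [-23.57, 123.04], [-84.95, 90], [0, 143.3], [-89.99, 269.99], [3.08, 112.72], [-163.45, 163.45]. Speed limits (degrees/s): [159.86, 159.86, 180, 180, 180, 180, 180].

INTERFACE

Orientations are given as a 3x3 rotation matrix whose columns are the frame's x, y, z axes.
In Python, from bench import r, eyes, workorder gives the robot as it stands.
- The arm moves only by the tool step_arm, never from a script. Its argument "moves" is a list of rows, each a list of 3 entries, a list of its own where there are three numbers: the shift along the world's x, y, z in m, then the turn about the world's z in degrees, then the opening, from -1 (shut) to 1 (fully open). A call has 1 to 10 rows; each row shifts and turns the pose as measured when the row begins; what a row does not reach is not made up. A row lasts 1/8 s, in which the tool goes at most 62.5 mm and 10.7 degrees, less where a joint would pass 70% of its speed; a pose out of reach is approached as far as the arm can. A call with a gripper value outside its range is refused whole. The fingers move at their own pace and stop on an object; "grip_force" is the grip in N (left out, the last holds). Time passes only in rows, so rows that do not move let the fingers close. It gives the time, the measured TCP pose, the force and the opening at its end, in the units of the state.
- r.get_obs(): the state, without advancing time (a new reading comes with each control period).
- eyes.capture(name): name is "scene" or "top" or "wrist"; returns the picture (384x512x3 uint8, red, green, blue); there is no depth.
- eyes.calibration(name): a dict with "mtx" (3x3 intrinsics, pixels), "k1" (the pictures are not rectified: a ray, as slopes to the right and down, at radius r is drawn at 1 + k1 r^2 times it, then the intrinsics apply), "rvec" (rotation vector, rad) and "tvec" (3), from world to camera coordinates, as OpenCV has them; the wrist camera has in their place "T_tool_cam" (4x4, takes a point from camera to tool coordinates, whose origin is the TCP and whose axes are the flange's). Camera axes: x right, y down, z forward; pixel columns grow to the right and rows downward; lengths in m; the calibration is good to about 2 mm. A picture is of the moment at which its call begins: read the wrist's pose just before it. calibration takes no time and is no camera call.
- workorder.sign_off(): hands the job in, once; it reports no verdict.
The state is a dict: "t": time; "q": joint angles; "dq": joint speeds; "tau": joint torques, N m; "tool_pos": TCP position; "ee_rot": TCP orientation; "ft_force": force on the tool from outside, world axes, zero at the start; "ft_torque": the same for the moment, N m; "finger_gap": finger opening in m.
Only numpy, scipy, OpenCV 4.12 (cv2) and the standard library are available. Lean on these libraries where they do the work, as an engineer would, in place of code of your own. Each camera call takes 0.05 s, during which the arm holds its last target. There are 200 camera calls.

## Working session

There is one attempt and no reset: what is moved stays moved. The work goes in short steps, Python scripts to look and compute and a tool call to move; the robot and the scene stay as the last step left them, time stands still between calls to the robot, and variables do not carry over. Pictures are saved under pics/ and viewed, about 8 in all and at most 12, crops included, and the job is handed in when it is done.

Besides the shell and the picture viewer there is one more tool, called after "Request:" in YAML: its name, and indented under it one key for each argument. step_arm: Moves the arm, as the interface text tells. Its arguments: {"type":"object","properties":{"moves":{"type":"array","items":{"type":"array"}},"grip_force":{"type":"number"}},"required":["moves"]}

```bash
mkdir -p pics
cat > h.py <<'E'
import numpy as np, cv2
from bench import r, eyes, workorder
def save(im,n): cv2.imwrite(f'pics/{n}.png', cv2.cvtColor(im,cv2.COLOR_RGB2BGR))
def cam(name,o=None):
    c=eyes.calibration(name)
    if 'rvec' in c:
        R=cv2.Rodrigues(np.array(c['rvec'],float))[0]; return c,R,np.array(c['tvec'],float).ravel()
    T=np.eye(4);T[:3,:3]=o['ee_rot'];T[:3,3]=o['tool_pos'];T=T@np.array(c['T_tool_cam']);R=T[:3,:3].T
    return c,R,-R@T[:3,3]
def ray(C,px):
    c,R,t=C; p=np.linalg.inv(c['mtx'])@[px[0],px[1],1]; x=p[:2]; rd=np.hypot(*x); s=rd
    for _ in range(20): s=rd/(1+c['k1']*s*s)
    d=R.T@np.array([*(x*(s/rd if rd else 1)),1]); return -R.T@t, d/np.linalg.norm(d)
def onz(C,px,z):
    o,d=ray(C,px); return o+d*(z-o[2])/d[2]
def tri(a,b):
    (o1,d1),(o2,d2)=a,b; s=np.linalg.lstsq(np.c_[d1,-d2],o2-o1,rcond=None)[0]
    p,q=o1+s[0]*d1,o2+s[1]*d2; return (p+q)/2,np.linalg.norm(p-q)
def proj(C,P):
    c,R,t=C; X=R@np.array(P)+t; x=X[:2]/X[2]; x=x*(1+c['k1']*(x@x)); return (c['mtx']@[*x,1])[:2]
E
python3 - <<'E'
from h import *
o=r.get_obs(); print({k:np.round(v,3) for k,v in o.items()})
for n in('scene','top','wrist'):
    im=eyes.capture(n); np.save(n,im); save(im,n+'0'); c=eyes.calibration(n); print(n,c)
E
```

```text
{'t': np.float64(0.0), 'q': array([-81.406,  21.994,   2.511,  91.651,  -1.024,  66.531,  -2.859]), 'dq': array([ 0.064, -0.037,  0.109,  0.035, -0.016,  0.082,  0.064]), 'tau': array([-0.0000e+00, -4.3347e+01,  1.0240e+00, -2.4951e+01,  1.1000e-02,
        1.1000e-02, -0.0000e+00]), 'tool_pos': array([0.159, 0.629, 0.244]), 'ee_rot': array([[-0.969,  0.245, -0.   ],
       [ 0.245,  0.969, -0.003],
       [-0.   , -0.003, -1.   ]]), 'ft_force': array([-0.096, -0.348,  0.319]), 'ft_torque': array([ 0.022, -0.011, -0.051]), 'finger_gap': np.float64(0.086)}
scene {'mtx': array([[365.56464727,   0.        , 248.73007525],
       [  0.        , 365.56464727, 190.35945991],
       [  0.        ,   0.        ,   1.        ]]), 'k1': -0.020651188401990747, 'rvec': array([ 2.22136767,  0.56884473, -0.28812233]), 'tvec': array([-0.53434985, -0.08756024,  1.32359278])}
top {'mtx': array([[454.61376258,   0.        , 254.70257428],
       [  0.        , 454.61376258, 193.02108739],
       [  0.        ,   0.        ,   1.        ]]), 'k1': -0.1377220865852006, 'rvec': array([ 2.14920926, -2.15401684,  0.12774918]), 'tvec': array([0.07565825, 0.60334386, 1.55974264])}
wrist {'mtx': array([[281.15470949,   0.        , 257.96286318],
       [  0.        , 281.15470949, 191.73787746],
       [  0.        ,   0.        ,   1.        ]]), 'k1': -0.011176699547935707, 'T_tool_cam': array([[-1.00713186e-03, -9.58781454e-01, -2.84142762e-01,
         7.11049088e-02],
       [ 9.99999478e-01, -1.01450434e-03, -1.21218581e-04,
         7.07770218e-04],
       [-1.72041939e-04, -2.84142735e-01,  9.58781975e-01,
        -1.28376594e-01],
       [ 0.00000000e+00,  0.00000000e+00,  0.00000000e+00,
         1.00000000e+00]])}
```

View pics/scene0.png

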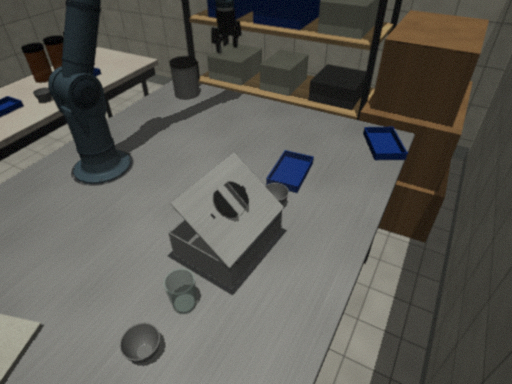

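View pics/top0.png

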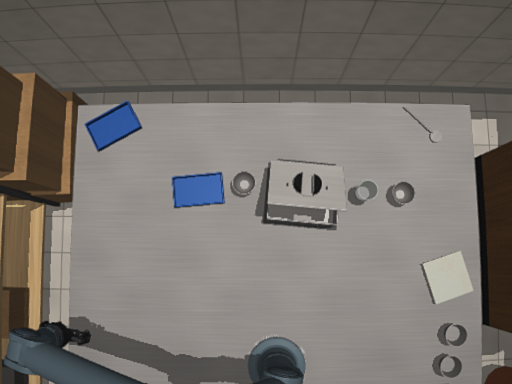

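Scene: lid quad about (174,206), (235,156), (283,211), (228,264), dark fastener at (231,200). Top: box around (305,195), fastener at (307,184), glass (365,191), bowls (243,183) and (402,193), tray (198,190). Next, a magnified crop for the lid corners.

Run:
```python
from h import *
def crop(n,x,y,w,h,s):
    im=np.load(n+'.npy')[y:y+h,x:x+w]; im=cv2.resize(im,None,fx=s,fy=s,interpolation=cv2.INTER_CUBIC)
    im=cv2.convertScaleAbs(im,alpha=1.2)
    for i in range(0,w,10): cv2.putText(im,str(x+i),(i*s,8),0,.3,(255,0,0)); cv2.line(im,(i*s,10),(i*s,16),(255,0,0))
    for i in range(0,h,10): cv2.putText(im,str(y+i),(0,i*s+4),0,.3,(255,0,0))
    return im
a=crop('scene',164,150,125,140,4); b=crop('top',260,150,95,85,6)
save(a,'cs');save(b,'ct')
```

```text
(no output)
```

View pics/cs.png

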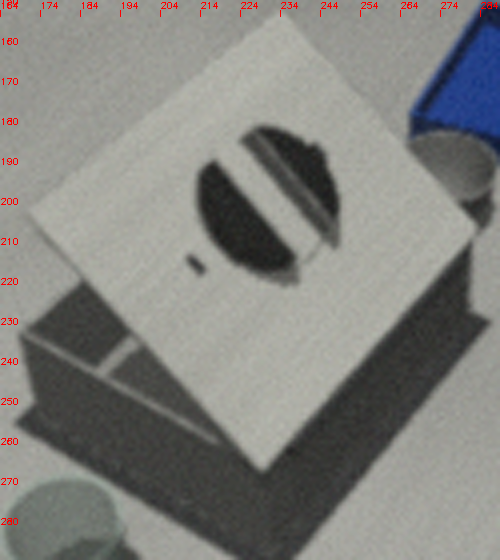

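View pics/ct.png

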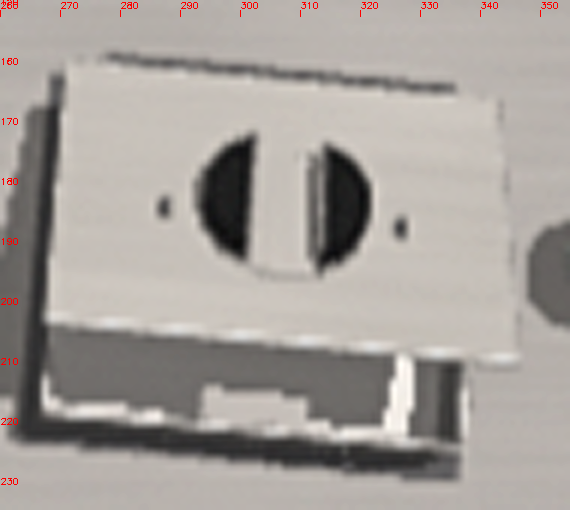

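Run:
```python
from h import *
S,T=cam('scene'),cam('top')
s=dict(A=(171.5,203.5),B=(235,153.8),C=(283.5,207.5),D=(229.5,267.5),mk=((195/4)+164,265/4+150))
t=dict(A=(346.3,209.3),B=(267.7,203.6),C=(271,160.5),D=(343.3,166.5),mk=(260+400/6,150+228/6))
P={}
for k in s:
    P[k],e=tri(ray(S,s[k]),ray(T,t[k])); print(k,P[k].round(4),round(e,4))
n=np.linalg.norm
print('AB',n(P['A']-P['B']),'CD',n(P['C']-P['D']),'BC',n(P['B']-P['C']),'AD',n(P['A']-P['D']))
f=(P['A']+P['B'])/2;h=(P['C']+P['D'])/2; v=f-h; print(f,h,'angle',np.arcsin(v[2]/n(v)), np.degrees(np.arctan2(-v[1],-v[0])))
for a,b in('BA','CD'): 
    w=P[b]-P[a]; print('yaw',np.degrees(np.arctan2(w[0],-w[1])))
# box front wall rim (z .09) corners, top
for px in((260+42/6,150+410/6),(260+460/6,150+440/6)): print('rim',onz(T,px,.09).round(4))
# obstacles
for px,z in(((365,191),.05),((402,193),.05),((243,183),.05)): print(onz(T,px,z).round(3))
```

```text
A [ 0.5299 -0.2119  0.2163] 0.0032
B [0.5509 0.0342 0.2101] 0.0068
C [0.7109 0.0189 0.0925] 0.0044
D [ 0.6887 -0.2286  0.0967] 0.0046
mk [ 0.6043 -0.1597  0.1645] 0.0029
AB 0.24710053259530562 CD 0.24848698105019765 BC 0.19909585018101705 AD 0.19941809326357138
[ 0.54043443 -0.08883809  0.21315629] [ 0.69978387 -0.10486293  0.09461268] angle 0.6371923871144949 -5.742591839957804
yaw -4.874321543382921
yaw -5.1196012242232225
rim [0.5106 0.0325 0.09  ]
rim [ 0.4927 -0.2035  0.09  ]
[ 0.608 -0.313  0.05 ]
[ 0.601 -0.446  0.05 ]
[0.638 0.115 0.05 ]
```

Lid measured at 0.64 rad (edge lengths 247–248 × 199 mm agree with the text), box yaw −5°, hinge centre ≈ (0.699, −0.1045). Travelling above it with the fingers shut.

Request:
step_arm:
  moves:
    - [[0.03, -0.02, 0.04], 3, -1]
    - [[0.045, -0.04, 0.02], 3, -1]
    - [[0.045, -0.04, 0], 3, -1]
    - [[0.045, -0.04, 0], 0, -1]
    - [[0.045, -0.04, 0], 0, -1]
    - [[0.045, -0.04, 0], 0, -1]
    - [[0.03, -0.05, 0], 0, -1]
    - [[0.03, -0.05, 0], 0, -1]
    - [[0.02, -0.055, 0], 0, -1]
    - [[0.02, -0.055, 0], 0, -1]
  grip_force: 40

```text
t: 1.4
tool_pos: [0.5158, 0.1883, 0.3017]
ee_rot: [[-0.998, 0.07, -0.002], [0.07, 0.998, -0.005], [0.002, -0.005, -1.0]]
ft_force: [0.3, -0.2, -0.2]
finger_gap: 0.0001
```

Request:
step_arm:
  moves:
    - [[0.01, -0.05, 0], 0, -1]
    - [[0.01, -0.05, 0], 0, -1]
    - [[0.01, -0.05, 0], 0, -1]
    - [[0.007, -0.05, 0], 0, -1]
    - [[0, -0.05, 0], 0, -1]
    - [[0, -0.03, 0], 0, -1]
    - [[0, 0, 0], 0, -1]

```text
t: 2.28
tool_pos: [0.5514, -0.1091, 0.3003]
ee_rot: [[-0.997, 0.082, -0.003], [0.082, 0.997, -0.007], [0.003, -0.008, -1.0]]
ft_force: [0.7, -0.1, 0.3]
finger_gap: -0.0004
```

Request:
step_arm:
  moves:
    - [[0.003, 0.017, -0.03], 0, -1]
    - [[0, 0, -0.03], 0, -1]
    - [[0, 0, -0.015], 0, -1]
    - [[0, 0, 0], 0, -1]

```text
t: 2.78
tool_pos: [0.5555, -0.0861, 0.2237]
ee_rot: [[-0.997, 0.077, -0.002], [0.077, 0.997, -0.004], [0.001, -0.004, -1.0]]
ft_force: [-0.4, 0.1, 0.0]
finger_gap: 0.0004
```

Request:
step_arm:
  moves:
    - [[-0.004, 0, -0.01], 0, -1]
    - [[-0.004, 0, -0.01], 0, -1]
    - [[-0.004, 0, -0.01], 0, -1]

```text
t: 3.15
tool_pos: [0.5467, -0.0854, 0.1972]
ee_rot: [[-0.997, 0.076, 0.007], [0.076, 0.997, -0.002], [-0.008, -0.002, -1.0]]
ft_force: [-0.4, 0.6, 4.0]
finger_gap: 0.0
```

Request:
step_arm:
  moves:
    - [[-0.006, 0, -0.012], 0, -1]
    - [[-0.005, 0, -0.012], 0, -1]
    - [[-0.005, 0, -0.012], 0, -1]
    - [[-0.004, 0, -0.012], 0, -1]
    - [[-0.004, 0, -0.012], 0, -1]
    - [[-0.003, 0, -0.012], 0, -1]

```text
t: 3.9
tool_pos: [0.5212, -0.0839, 0.1214]
ee_rot: [[-0.997, 0.075, 0.016], [0.075, 0.997, -0.001], [-0.016, 0.0, -1.0]]
ft_force: [3.0, 0.3, 2.3]
finger_gap: -0.0002
```

Request:
step_arm:
  moves:
    - [[-0.004, 0, -0.008], 0, -1]
    - [[-0.002, 0, -0.008], 0, -1]
    - [[0, 0, -0.006], 0, -1]
    - [[0, 0, -0.006], 0, -1]
    - [[0, 0, -0.004], 0, -1]

```text
t: 4.53
tool_pos: [0.5164, -0.0849, 0.1099]
ee_rot: [[-0.997, 0.079, 0.007], [0.079, 0.997, 0.017], [-0.005, 0.017, -1.0]]
ft_force: [-6.0, 3.9, 22.3]
finger_gap: -0.0002
```

Tip at 0.096 m with 22 N upward: the lid is on its stop. Lift, turn the jaws along the slot, half-open.

Request:
step_arm:
  moves:
    - [[0, 0, 0.03], 0, -1]
    - [[0, 0, 0.05], 0, -1]
    - [[0.03, -0.005, 0.04], -10, 0]
    - [[0.03, -0.005, 0.02], -10, 0]
    - [[0.01, 0, 0], -10, 0]
    - [[0, 0, 0], -10, 0]
    - [[0, 0, 0], -10, 0]
    - [[0, 0, 0], -10, 0]
    - [[0, 0, 0], -10, 0]
    - [[0, 0, 0], -10, 0]

```text
t: 5.78
tool_pos: [0.5629, -0.1013, 0.2379]
ee_rot: [[-0.04, 0.999, -0.014], [0.999, 0.04, 0.028], [0.029, -0.012, -1.0]]
ft_force: [0.3, -0.0, 0.1]
finger_gap: 0.0427
```

Request:
step_arm:
  moves:
    - [[0, 0, 0], -10, 0]
    - [[0, 0, 0], 0, 0]
    - [[0, 0, 0], 0, 0]

```text
t: 6.15
tool_pos: [0.5565, -0.1025, 0.233]
ee_rot: [[0.139, 0.99, -0.023], [0.99, -0.138, 0.03], [0.027, -0.026, -0.999]]
ft_force: [-0.1, -0.8, 0.2]
finger_gap: 0.0427
```

Run:
```python
from h import *
o=r.get_obs(); im=eyes.capture('wrist'); np.save('w1',im); save(im,'w1')
np.save('w1o',np.c_[o['ee_rot'],o['tool_pos']])
t=eyes.capture('top'); np.save('top1',t)
print(o['t'],o['tool_pos'],o['ee_rot'].round(3),o['q'].round(1),o['finger_gap'])
```

```text
6.15 [ 0.55653643 -0.1025088   0.23300175] [[ 0.139  0.99  -0.023]
 [ 0.99  -0.138  0.03 ]
 [ 0.027 -0.026 -0.999]] [-32.5  18.8  47.7 104.7 -16.7  65.1  13.3] 0.04268414918188013
```

View pics/w1.png

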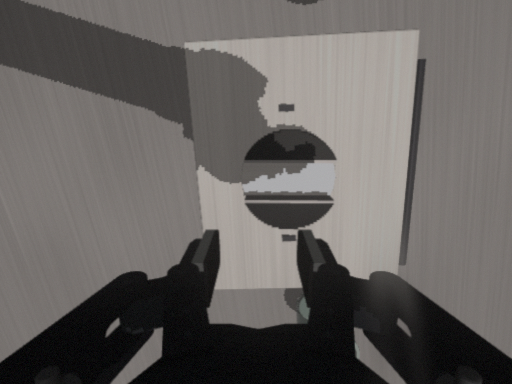

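Wrist view: lid shut, marks at (287,107) and (289,238), slot ends near (244,178) and (335,177), upper lobe edge row 160, lower lobe top edge row ~202.

Run:
```python
from h import *
M=np.load('w1o.npy'); C=cam('wrist',dict(ee_rot=M[:,:3],tool_pos=M[:,3]))
g=lambda p,z:onz(C,p,z).round(4)
a,b=g((287,107),.096),g((289,238),.096); print('marks',a,b,(a+b)/2,np.linalg.norm(a-b)); T=cam('top')
w=a-b; print('box yaw from marks',np.degrees(np.arctan2(-w[0],w[1])))
print('floor ends',g((244,178),.101),g((335,177),.101))
u=[g(p,.119) for p in((247,161),(336,160),(249,203),(334,202))]; print(u,'mid',np.mean(u,0))
for i,j in((0,1),(2,3)):
    d=u[j]-u[i]; print('slot yaw',np.degrees(np.arctan2(d[1],d[0])))
# top view check: dark lobe centroid with lid shut; lid dark-mask
im=np.load('top1.npy'); c=proj(T,[.5844,-.0945,.119]); print('proj',c)
save(cv2.resize(im[140:230,250:370],None,fx=5,fy=5,interpolation=cv2.INTER_CUBIC),'t1')
# two-view height of mark midpoint
lid=cv2.inRange(im,(0,0,0),(60,60,60))
```

```text
marks [ 0.5911 -0.0287  0.096 ] [ 0.5786 -0.1571  0.096 ] [ 0.58485 -0.0929   0.096  ] 0.12900701531312161
box yaw from marks -5.56033844889748
floor ends [ 0.5428 -0.0877  0.101 ] [ 0.6284 -0.0983  0.101 ]
[array([ 0.5496, -0.0694,  0.119 ]), array([ 0.6264, -0.0789,  0.119 ]), array([ 0.5457, -0.1076,  0.119 ]), array([ 0.622 , -0.1168,  0.119 ])] mid [ 0.585925 -0.093175  0.119   ]
slot yaw -7.05154848788363
slot yaw -6.875342970109058
proj [305.06632709 195.50967906]
```

View pics/t1.png

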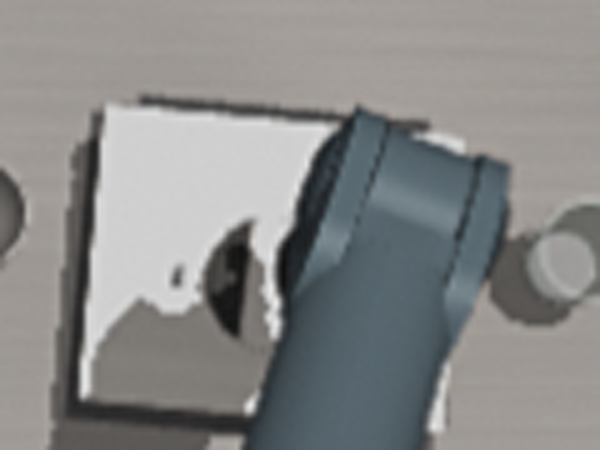

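Request:
step_arm:
  moves:
    - [[0.02, 0.006, -0.02], 1, 0]
    - [[0.009, 0.004, -0.03], 0, 0]
    - [[0, 0, -0.02], 0, 0]
    - [[0, 0, 0], 0, 0]

```text
t: 6.75
tool_pos: [0.5869, -0.0924, 0.1621]
ee_rot: [[0.117, 0.993, -0.021], [0.993, -0.117, 0.031], [0.028, -0.024, -0.999]]
ft_force: [0.4, 0.4, 0.8]
finger_gap: 0.0424
```

Request:
step_arm:
  moves:
    - [[-0.001, 0, -0.015], 0, 0]
    - [[0, 0, -0.015], 0, 0]
    - [[0, 0, -0.01], 0, 0]
    - [[0, 0, -0.004], 0, 0]
    - [[0, 0, 0], 0, 0]

```text
t: 7.38
tool_pos: [0.5863, -0.0935, 0.1173]
ee_rot: [[0.118, 0.993, -0.018], [0.993, -0.117, 0.031], [0.029, -0.021, -0.999]]
ft_force: [0.0, 0.9, 0.1]
finger_gap: 0.0427
```

Request:
step_arm:
  moves:
    - [[0, 0, 0], -8, 0]
    - [[0, 0, 0], -8, 0]
    - [[0, 0, 0], -8, 0]

```text
t: 7.75
tool_pos: [0.5866, -0.0945, 0.1183]
ee_rot: [[0.522, 0.853, -0.002], [0.852, -0.522, 0.035], [0.029, -0.02, -0.999]]
ft_force: [-0.3, -1.1, -2.6]
finger_gap: 0.0427
```

Turning with light forces; carrying on, keeping the centre.

Request:
step_arm:
  moves:
    - [[0, 0.001, -0.001], -8, 0]
    - [[0, 0, 0], -8, 0]
    - [[0, 0, 0], -8, 0]
    - [[0, 0, 0], -8, 0]

```text
t: 8.25
tool_pos: [0.5854, -0.0962, 0.1183]
ee_rot: [[0.902, 0.431, 0.015], [0.43, -0.902, 0.027], [0.025, -0.018, -1.0]]
ft_force: [-0.1, -0.4, -2.3]
finger_gap: 0.0428
```

Request:
step_arm:
  moves:
    - [[0, 0.002, -0.001], -8, 0]
    - [[0, 0.001, 0], -8, 0]
    - [[0, 0.001, 0], -8, 0]
    - [[0, 0, 0], -6, 0]
    - [[0, 0, 0], -5, 0]

```text
t: 8.88
tool_pos: [0.5831, -0.0969, 0.1184]
ee_rot: [[0.983, -0.185, 0.024], [-0.185, -0.983, 0.007], [0.022, -0.012, -1.0]]
ft_force: [-0.9, -0.2, -1.3]
finger_gap: 0.0427
```

Run:
```python
from h import *
o=r.get_obs(); print(o['ft_force'],o['ft_torque'],o['q'].round(1), np.degrees(np.arctan2(o['ee_rot'][1,1],o['ee_rot'][0,1])))
```

```text
[-0.92032117 -0.21360098 -1.26034518] [-0.08709676  0.22250819  0.05443194] [-41.9  39.5  63.2 108.7 -43.   58.  -60.3] -100.63300860830736
```

Jaws at −100.6°, slot locked would be −95.5°; with about 10° of play, turn on until torque rises at the stop.

Request:
step_arm:
  moves:
    - [[0.001, 0.002, 0], -5, 0]
    - [[0.001, 0.001, 0], -4, 0]
    - [[0, 0, 0], -4, 0]

```text
t: 9.25
tool_pos: [0.5825, -0.0967, 0.1185]
ee_rot: [[0.918, -0.397, 0.018], [-0.397, -0.918, -0.004], [0.018, -0.004, -1.0]]
ft_force: [-0.9, -1.9, -2.5]
finger_gap: 0.0427
```

Run:
```python
from h import *
o=r.get_obs(); print(o['ft_force'],o['ft_torque'],o['q'].round(1), np.degrees(np.arctan2(o['ee_rot'][1,1],o['ee_rot'][0,1])))
im=eyes.capture('wrist'); save(im,'w2')
```

```text
[-0.90040229 -1.92766821 -2.51560327] [-0.01029828 -0.25409972  3.26094996] [-43.8  41.8  66.1 108.7 -45.1  59.4 -71.7] -113.4087464037027
```

View pics/w2.png

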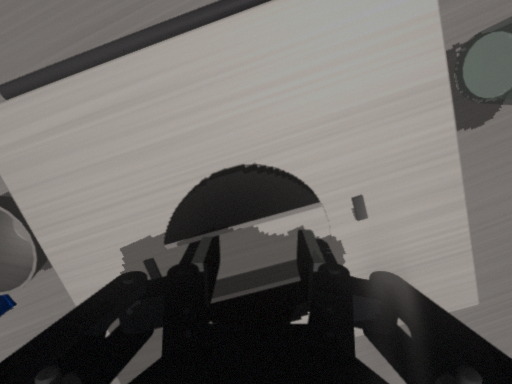

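The view shows the slot lying across the box, lined up with the marks, and 3.3 N m about z means it's on the stop. Relax by turning back within the play and lift out.

Request:
step_arm:
  moves:
    - [[0, 0, 0], 9, 0]
    - [[0.001, 0.001, 0], 6, 0]
    - [[0, 0, 0.005], 0, 0]
    - [[0, 0, 0.015], 0, 0]
    - [[0, 0, 0.04], 0, 0]
    - [[0, 0, 0.05], 0, 0]
    - [[-0.03, 0, 0.05], 0, 0]
    - [[-0.05, 0, 0.02], 0, 0]
    - [[-0.05, 0.03, 0], 0, 0]
    - [[0, 0, 0], 0, 0]

```text
t: 10.55
tool_pos: [0.4692, -0.0832, 0.2961]
ee_rot: [[0.985, -0.166, -0.052], [-0.164, -0.986, 0.038], [-0.057, -0.029, -0.998]]
ft_force: [0.3, -0.4, 0.7]
finger_gap: 0.0427
```

Run:
```python
from h import *
o=r.get_obs(); im=eyes.capture('wrist'); np.save('w3',im);np.save('w3o',np.c_[o['ee_rot'],o['tool_pos']]); t=eyes.capture('top');np.save('top3',t); a=np.load('top.npy')
save(im,'w3');save(t,'top3'); print(o['t'],o['tool_pos'],o['ft_force'],o['ee_rot'].round(3))
d=cv2.absdiff(a,t).max(2)
for x,y in((365,191),(402,193),(243,183),(198,190)): print((x,y),d[y-12:y+12,x-12:x+12].mean())
```

```text
10.55 [ 0.46921585 -0.08315454  0.29606932] [ 0.33611794 -0.426821    0.66522756] [[ 0.985 -0.166 -0.052]
 [-0.164 -0.986  0.038]
 [-0.057 -0.029 -0.998]]
(365, 191) 4.28125
(402, 193) 3.8506944444444446
(243, 183) 3.9635416666666665
(198, 190) 5.270833333333333
```

View pics/w3.png

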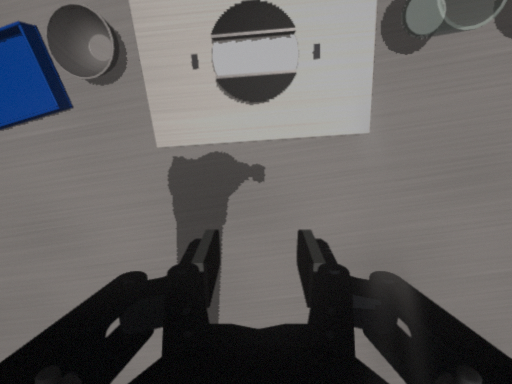

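View pics/top3.png

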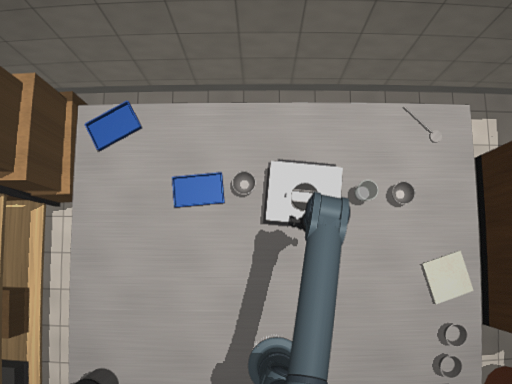

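Wrist view: slot edges (212,36)–(296,31) and (217,77)–(297,73) run parallel to the mark line (195,61)–(317,51) within about 2°, so the fastener is locked. In the top view the bowls, tray and glass are where they were, and the arm is clear.

```bash
python3 -c "
from h import *
print(workorder.sign_off())"
```

```text
the job is handed in; nothing more can be done
None
```

The lid is shut and the fastener is turned to its locked stop. The job was handed in at about 10.7 s of the 53 s allowed; signing off returned no verdict.

- **Lid:** I pushed it down with closed fingertips from about 0.64 rad. It stopped at fingertip height 96 mm with 22 N pushing back, which matches the shut height.
- **Fastener:** I set the half-open fingers in the slot and turned clockwise until the torque rose to 3.3 N m at the stop. I then backed off and lifted clear.
- **Last checks:** The wrist picture shows the slot in line with the two marks to within about 2°. The top picture shows the bowls, tray and glass unmoved, and the tool force is near zero.
- **Not exact:** The tool ended 2 to 4° off vertical, which did not affect anything. No check failed or disagreed, but I judged the final lid and fastener angles from pictures and contact forces, because the joint values could not be read directly.

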